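# Put the nail clipper away and close its storage block

## Robot

A 6-joint arm with a two-finger parallel gripper is mounted at the origin on a cart in front of the work surface, level with it; the furniture and walls round the work are solid. World frame = base frame: x ahead of the robot, y to its left, z up, the work surface at z = 0. Lengths are in m, angles in degrees, forces in N, time in s.
With the tool pointing down it reaches from about 0.325 to 0.775 m from the base axis. Payload 5.5 kg.
Tool frame: the origin (TCP) lies at the centre of the arm's flange, where the gripper is bolted on; the fingertips stand 182 mm ahead of it and the grasp point (between the pads) lies 163 mm ahead of it; z points along the fingers, y is the line along which they close (so a half turn about z gives the same grasp; the last joint's range is limited). The gripper opens to 88 mm and grips with 3 to 60 N. Pads are 20 mm wide; open, the fingers measure 115 mm over their backs; the gripper's body (75 mm by 178 mm) begins 61 mm behind the grasp point.
Start: joints at [67.626, 5.22, 70.514, -0, 104.267, -3.249], TCP at [0.197, 0.567, 0.405] pointing down, gripper open.
Joint ranges: [-164.24, 164.24], [-49.07, 125.15], [9.68, 141.18], [-86.29, 266.29], [3.28, 154.24], [-151.56, 151.56]. Speed limits (degrees/s): [147.25, 147.25, 172.46, 180, 180, 180].

## Interface

Orientations are given as [roll, pitch, yaw] about the fixed x, y, z axes, in that order (R = Rz(yaw) Ry(pitch) Rx(roll)).
In Python, from station import r gives the robot as it stands. The module is installed in compiled form; this text tells all that it offers. Calls block until the motion is done:
- r.reach(position, orientation): joint-space move of the TCP to a pose.
- r.servo_line(position, rotation=None, speed=0.15): straight line of the TCP; rotation=None keeps the orientation; speed is the mean speed in m/s.
- r.move_joints(angles): joint-space move.
- r.let_go() and r.grab(squeeze=None): open the fingers fully, or close them until they stop; squeeze is the grip in N (None keeps the last).
- r.wait(seconds).
- r.inverse_kinematics(position, orientation): joint angles nearest the present ones, or None.
- r.sense(): the state.
- r.snapshot(name): name is "scene" or "top" or "wrist"; returns a dict with "frame" (480x640x3 uint8, red, green, blue), "fx", "fy", "cx", "cy" (pixels), "dist_coeffs" ([k1, k2, p1, p2, k3] as OpenCV has them; the pictures are not rectified), "R" (3x3) and "t" (3): a world point X has camera coordinates R X + t. Camera axes: x right, y down, z forward; pixel columns grow to the right and rows downward; lengths in m; the calibration is good to about 2 mm. A picture is of the moment at which its call begins. There is no depth.
A pose or a line that the arm cannot do raises r.IKError and nothing moves.
- r.hand_in(): hands the job in; it is judged then, once.
The state is a dict: "clock": time; "joints": joint angles; "joint_vel": joint speeds; "joint_torque": joint torques, N m; "tcp_pos": TCP position; "orientation": TCP orientation; "contact_force": force on the tool from outside, world axes, zero at the start; "torque": the same for the moment, N m; "opening": finger opening in m; "gripper_force": force on a finger pad.
Only numpy, scipy, OpenCV 4.12 (cv2) and the standard library are available. Lean on these libraries where they do the work, as an engineer would, in place of code of your own. Each camera call takes 0.05 s, during which the arm holds its last target. There are 200 camera calls.

## Task

Lay the nail clipper in the open well of the storage block that stands between the two aluminium rails and let go of it. Then lay the white cover flat between the rails with its weight on the block's plain landing, well short of its closed place, and slide it along the rails until it drops into the shallow pocket over the well and lies flush. Leave the tape roll, varnish bottle, tub, buffer block and remover bottle where they stand.

Things in the scene. Friction and masses are not known exactly. Their poses are not given: they have to be found in the camera images.
- dock: Fixed frame: base plate with two parallel aluminium rails, 310 long, 11.5 thick, tops 44 above the table, 95 clear between them. Origin on the table midway between the rails; z up; x along the rails, which reach from x=-195 to +115. A grey storage block between them is clamped at a place that differs each time and is NOT reported: shifted by -15 to +15 along x; see or feel it.
- pocket_nominal (a point): Fixed to the frame at dock x=0, y=0, z=26: where the pocket's middle is when the shift is 0 (true middle -15 to +15 along x). Pocket: from -67 to +67 of its middle, side to side between the rails, a flat ledge at height 26, ending in 6 mm steps up at -67 and +67. Inside the ledge the open well, 112 along x by 72 across, floor 8 above the table. Beyond, from +67 to +97, the top is at 32.
- landing_nominal (a point): Fixed to the frame at dock x=-85, y=0, z=32: on the landing, the block's plain flat top at height 32, which reaches from 176 to 67 short of the pocket's true middle (thus at least x=-161 to -82). The cover set down here stays flat; from here it slides towards the dock's +x, and the pocket's far step then stops it.
- cover: Loose white cover, 130 (its x) by 90 (its y) by 6 thick, 0.11 to 0.23 kg, flat on the table at the robot's right. Origin centre of its underside, z up. Grip bar on its middle: 14 thick along x, 56 long along y, top 34 above the underside; pinch its 14 mm (fingers closing along the cover's x). Same either way round. Drops into the pocket by its weight: 4 mm to spare in length, 5 mm in width.
- clipper: Loose steel nail clipper, 65 long (its y), 12 wide (its x), 14 high, lying flat on the table at the robot's left. Origin at the centre of its underside, z up. Grasp across its 12 mm width, near the middle.
- tape: Bystander, loose: roll of tape, 60 across, 19 high, lying flat. Origin centre of underside.
- varnish: Bystander, loose: varnish bottle, 31 across, 72 high, upright. Origin centre of underside.
- tub: Bystander, loose: round powder tub with lid, 55 across, 44 high. Origin centre of underside.
- buffer: Bystander, loose: foam buffer block, 26 x 92 (its y) x 26 high. Origin centre of underside.
- remover: Bystander, loose: remover bottle, 36 x 52, 134 high, upright. Origin centre of underside.

How it is judged (in metres and radians):
On the way, in this order (a step that is already met when the one before it is completed fails the run):
1. the clipper lies in the well of the block, let go (x of clipper in the frame of dock between -0.066 and 0.066 m and y of clipper in the frame of dock between -0.036 and 0.036 m and z of clipper in the frame of dock between 0.004 and 0.02 m and contact force between the fingers and clipper below 0.05 N and linear speed of clipper below 0.02 m/s), for 0.2 s.
2. the cover lies flat on the landing, between the rails and 30 mm or more short of its closed place (x of cover in the frame of dock between -0.155 and -0.045 m and y of cover in the frame of dock between -0.006 and 0.006 m and z of cover in the frame of dock between 0.0295 and 0.0345 m and angle between cover's own z axis and vertical below 0.03 rad), for 0.2 s.
At the end, for the whole second after the job is handed in: The cover lies in the pocket on its ledge, flat within 0.03 rad and flush (underside 24 to 28 mm above the table), within 22 mm of the dock's origin along the rails, 6 mm across them, and aligned with the rails within 0.08 rad; the clipper lies in the well beneath it; both at rest (x of clipper in the frame of dock between -0.066 and 0.066 m and y of clipper in the frame of dock between -0.036 and 0.036 m and z of clipper in the frame of dock between 0.004 and 0.02 m and x of cover in the frame of dock between -0.022 and 0.022 m and y of cover in the frame of dock between -0.006 and 0.006 m and z of cover in the frame of dock between 0.024 and 0.028 m and angle between cover's own z axis and vertical below 0.03 rad and angle between the x axis of cover and the x axis of dock, either way round below 0.08 rad and linear speed of each of cover, clipper below 0.01 m/s); the robot touches nothing.
It fails at once if a bystander is moved by more than 15 mm (distance of any of tape, varnish, tub, buffer, remover from where it was at the start of the episode above 0.015 m).
It also fails if it takes over 59 s, if anything falls off the work surface, if the arm or the gripper's body presses on something with over 40 N, if the wrist force passes 120 N, or if a joint passes its speed limit or range.

## Working session

There is one attempt and no reset: what is moved stays moved. The work goes in short steps, each a Python script; the robot and the scene stay as the last script left them, time stands still between calls to the robot, and variables do not carry over. Pictures are saved under pics/ and viewed, at most 11 in all, crops included, and the job is handed in when it is done.

```bash
mkdir -p pics
cat > h.py <<'E'
import numpy as np, cv2
from station import r
def K(s): return np.array([[s["fx"],0,s["cx"]],[0,s["fy"],s["cy"]],[0,0,1.]])
def snap(name,fn=None):
    s=r.snapshot(name)
    if fn: cv2.imwrite("pics/"+fn,s["frame"][:,:,::-1])
    return s
def ray(s,uv,z):
    uv=np.array(uv,float).reshape(-1,1,2)
    n=cv2.undistortPoints(uv,K(s),np.array(s["dist_coeffs"],float)).reshape(-1,2)
    R=np.array(s["R"]);t=np.array(s["t"])
    d=np.c_[n,np.ones(len(n))]@R; c=-R.T@t
    return c+d*((z-c[2])/d[:,2])[:,None]
def proj(s,P):
    rv,_=cv2.Rodrigues(np.array(s["R"]))
    return cv2.projectPoints(np.array(P,float).reshape(-1,1,3),rv,np.array(s["t"],float),K(s),np.array(s["dist_coeffs"],float))[0].reshape(-1,2)
E
python3 - <<'E'
from h import *
import pickle
for n in("top","scene"):
    s=snap(n,n+"0.png"); pickle.dump(s,open(n+"0.pkl","wb"))
    print(n,-np.array(s["R"]).T@s["t"],s["fx"])
print(r.sense())
E
```

```text
top [ 0.3552227  -0.02480265  1.48858715] 515.0879478330617
scene [ 1.57339019 -0.22151522  1.10302409] 586.3683971948354
{'clock': 0.1, 'joints': array([ 6.76277601e+01,  5.25833652e+00,  7.05751609e+01, -5.98259015e-04,
        1.04265366e+02, -3.24864228e+00]), 'joint_vel': array([ 0.04056325,  0.04825753, -0.21224967, -0.02175002,  0.01349059,
        0.06908828]), 'joint_torque': array([ 1.76294910e-03, -4.47859061e+01, -4.07568634e+01,  6.99204672e-02,
        2.84508755e-02, -9.06906098e-05]), 'tcp_pos': array([0.19658754, 0.56693673, 0.40362267]), 'orientation': array([-1.79901263e+02, -5.02337165e-03,  1.60876251e+02]), 'contact_force': array([-0.02941672, -0.6265023 , -0.43726368]), 'torque': array([ 0.00847086, -0.02283514, -0.05885455]), 'gripper_force': 0.0, 'opening': 0.08753826493475214}
```

View pics/top0.png

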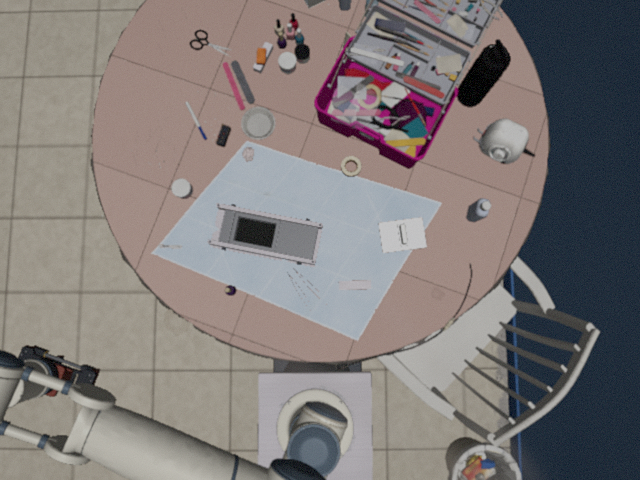

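View pics/scene0.png

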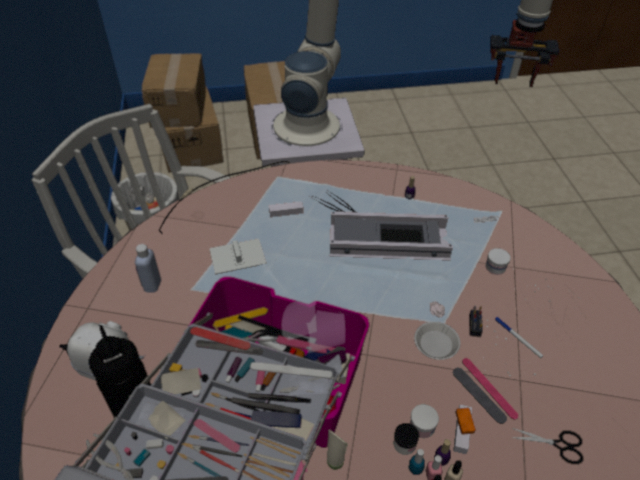

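The top view shows the dock at about (267,235) with its dark well at (256,232). The cover is at (402,235) and a silver object, probably the clipper, is at (172,245). Bystanders: tape (350,166), tub (181,188), varnish (230,290), buffer (355,285), remover (481,210). I'll enlarge the work area.

Run:
```python
from h import *
import pickle
s=pickle.load(open("top0.pkl","rb"));f=s["frame"][:,:,::-1]
a=cv2.resize(f[195:275,140:340],None,fx=4,fy=4,interpolation=cv2.INTER_CUBIC)
b=cv2.resize(f[205:265,360:440],None,fx=4,fy=4,interpolation=cv2.INTER_CUBIC)
o=np.zeros((570,800,3),np.uint8);o[:320]=a;o[325:565,:320]=b
o=cv2.convertScaleAbs(o,alpha=1.4)
cv2.imwrite("pics/c1.png",o)
print(ray(s,[[172,245],[223,135],[256,232],[402,235],[355,285],[481,210],[230,290],[181,188],[350,166]],0.01).round(3))
```

```text
[[ 0.513  0.408  0.01 ]
 [ 0.841  0.268  0.01 ]
 [ 0.549  0.166  0.01 ]
 [ 0.538 -0.257  0.01 ]
 [ 0.395 -0.119  0.01 ]
 [ 0.611 -0.492  0.01 ]
 [ 0.383  0.238  0.01 ]
 [ 0.681  0.388  0.01 ]
 [ 0.744 -0.109  0.01 ]]
```

View pics/c1.png

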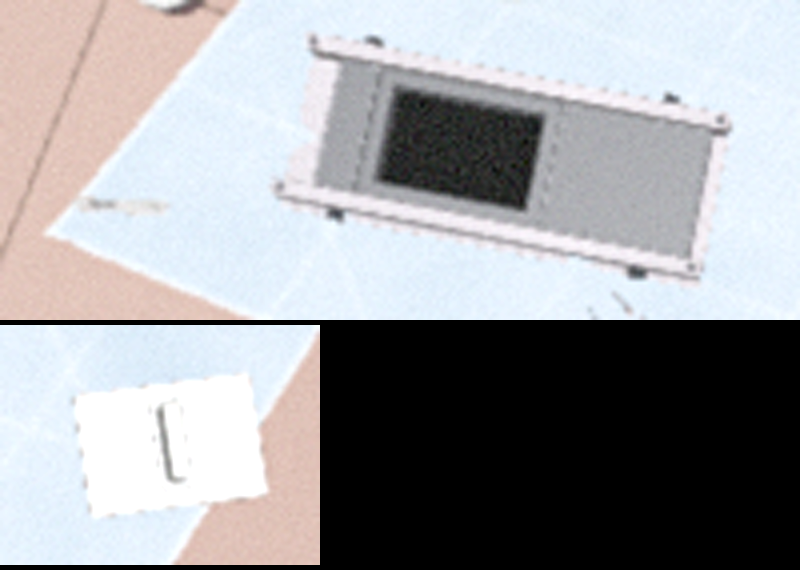

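Run:
```python
from h import *
import pickle
for i,(x,y,yaw) in enumerate([(0.513,0.40,90),(0.53,0.14,134),(0.53,-0.24,187)][:2]):
    r.reach([x,y,0.40],[180,0,yaw]); r.wait(0.2)
    s=snap("wrist",f"w{i}.png"); pickle.dump(s,open(f"w{i}.pkl","wb"))
    print(r.sense()["clock"],-np.array(s["R"]).T@s["t"],r.sense()["joints"].round(1))
a=[cv2.resize(cv2.imread(f"pics/w{i}.png"),(400,300)) for i in (0,1)]
cv2.imwrite("pics/w01.png",np.hstack(a))
```

```text
1.6917 [0.51148283 0.47276514 0.37972782] [ 35.   13.1  62.2   0.  104.6  34.9]
3.0333 [0.47932523 0.19236664 0.37936111] [ 11.3  -2.8  79.1   0.  103.7 -32.7]
```

View pics/w01.png

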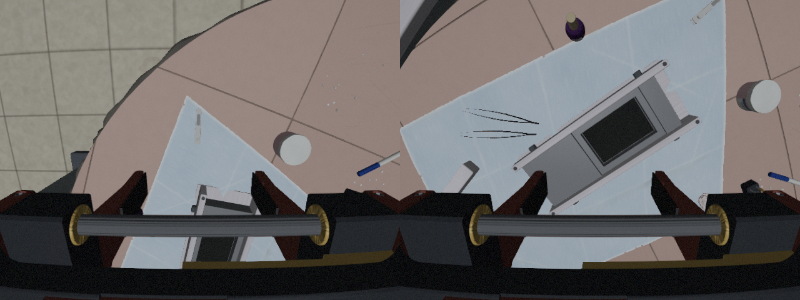

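Left (w0): the clipper is at about (317,200) in full-size pixels. Right (w1): the whole dock is visible, with the well's middle at about (345,212). Next I'll extract contours for the well and the clipper.

Run:
```python
from h import *
import pickle
s0=pickle.load(open("w0.pkl","rb"));s1=pickle.load(open("w1.pkl","rb"))
print(s0["fx"])
f=s0["frame"][:,:,::-1]; c=f[170:240,285:350]
print(cv2.cvtColor(c[::10,::6],cv2.COLOR_BGR2HSV).tolist()[3])
big0=cv2.resize(c,None,fx=6,fy=6,interpolation=cv2.INTER_CUBIC)
g=s1["frame"][:,:,::-1]; d=g[90:350,170:520]; 
big1=cv2.resize(d,None,fx=1.15,fy=1.15)
# well
gray=cv2.GaussianBlur(cv2.cvtColor(g,cv2.COLOR_BGR2GRAY),(3,3),0)
print("grays",gray[212,345],gray[212,300],gray[205,395],gray[255,260])
m=(gray<60).astype(np.uint8); n,l,st,ce=cv2.connectedComponentsWithStats(m)
k=l[212,345]; print(k,st[k],ce[k])
if k:
    rect=cv2.minAreaRect(np.argwhere(l==k)[:,::-1].astype(np.float32)); box=cv2.boxPoints(rect)
    P=ray(s1,box,0.026); print(P.round(4)); print(np.linalg.norm(np.diff(P,axis=0),axis=1)); print(P.mean(0))
    for p in box: cv2.circle(big1,tuple(int(v) for v in (p-[170,90])*1.15),3,(0,0,255),1)
o=np.zeros((600,800,3),np.uint8);o[:420,:390]=big0; h,w=big1.shape[:2];o[:h,395:395+w]=big1
cv2.imwrite("pics/c2.png",cv2.convertScaleAbs(o,alpha=1.3))
```

```text
334.9673448439601
[[104, 32, 176], [104, 31, 175], [104, 32, 177], [104, 32, 175], [103, 33, 176], [102, 9, 148], [135, 4, 123], [104, 35, 174], [104, 32, 176], [103, 35, 176], [101, 32, 175]]
grays 25 27 26 111
6 [ 290  156  121  110 6564] [350.07982937 210.95003047]
[[0.5012 0.123  0.026 ]
 [0.5245 0.2303 0.026 ]
 [0.5939 0.2185 0.026 ]
 [0.5726 0.1058 0.026 ]]
[0.109834   0.07036529 0.1147058 ]
[0.54803404 0.16940682 0.026     ]
```

View pics/c2.png

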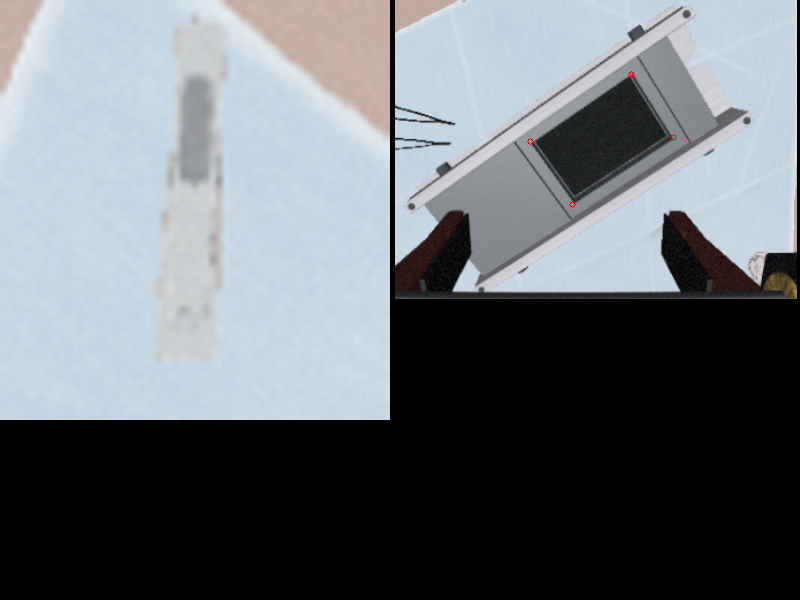

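The clipper is clear in the left crop, spanning y 22–358 and centred at about (193,190). The well corners in the right crop give 112 x 71 mm at z=26, matching the stated size. Next I'll compute positions and grasp the clipper.

Run:
```python
from h import *
import pickle
s0=pickle.load(open("w0.pkl","rb"));s1=pickle.load(open("w1.pkl","rb"))
C=np.array([[201,22],[186,358]])/6+[285,170]
P=ray(s0,C,0.008); v=P[0]-P[1]; c=P.mean(0); ang=np.degrees(np.arctan2(v[1],v[0]))
print("clipper",P.round(4),np.linalg.norm(v),c.round(4),ang)
D=(np.array([[405,205],[690,8],[748,120],[480,290]])-[395,0])/1.15+[170,90]
Q=ray(s1,D,0.044);print("rails",Q.round(4),np.linalg.norm(np.diff(Q,axis=0),axis=1))
if abs(np.linalg.norm(v)-.065)>.005: raise SystemExit("length off")
yaw=ang  # tool y at yaw-90, across the clipper
r.reach([c[0],c[1],0.26],[180,0,yaw]); r.servo_line([c[0],c[1],0.188],speed=.08)
r.grab(25); s=r.sense(); print(s["opening"],s["gripper_force"],s["contact_force"],s["clock"],s["tcp_pos"])
r.servo_line([c[0],c[1],0.30]); s=r.sense(); print(s["opening"],s["gripper_force"],s["clock"],s["joints"].round(1))
```

```text
clipper [[0.5119 0.448  0.008 ]
 [0.5092 0.3851 0.008 ]] 0.06292380177376786 [0.5106 0.4165 0.008 ] 87.51802409474178
rails [[ 0.456   0.0007  0.044 ]
 [ 0.5182  0.2991  0.044 ]
 [ 0.6243  0.274   0.044 ]
 [ 0.5649 -0.0185  0.044 ]] [0.30486383 0.10911785 0.29844238]
0.011223947164075874 24.999489784240723 [-0.33709108  0.07236542 -0.20927772] 6.4417 [0.51055837 0.41653678 0.18798475]
0.011027722129375828 24.999303817749023 7.3417 [36.3 14.6 70.8 -0.  94.7 38.7]
```

Run:
```python
from h import *
import pickle
w=[0.548,0.1685]
r.reach([*w,0.30],[180,0,133.5]); r.servo_line([*w,0.2105],speed=.08); s=r.sense(); print(s["opening"],s["contact_force"],s["tcp_pos"])
r.wait(.2); r.let_go(); s=r.sense(); print(s["opening"],s["contact_force"],s["clock"])
r.servo_line([*w,0.28],speed=.12)
r.reach([.53,.14,.40],[180,0,168.5]); r.wait(.2)
s=snap("wrist","w2.png"); pickle.dump(s,open("w2.pkl","wb"))
print(-np.array(s["R"]).T@s["t"],r.sense()["clock"])
```

```text
0.011170281619039126 [ 1.07658193  0.33628585 -0.14638335] [0.5482423  0.16856282 0.21133827]
0.0877734064464998 [ 0.21568918 -0.19559639 -0.30537873] 11.1417
[0.4588068  0.15419392 0.3772655 ] 12.7917
```

View pics/w2.png

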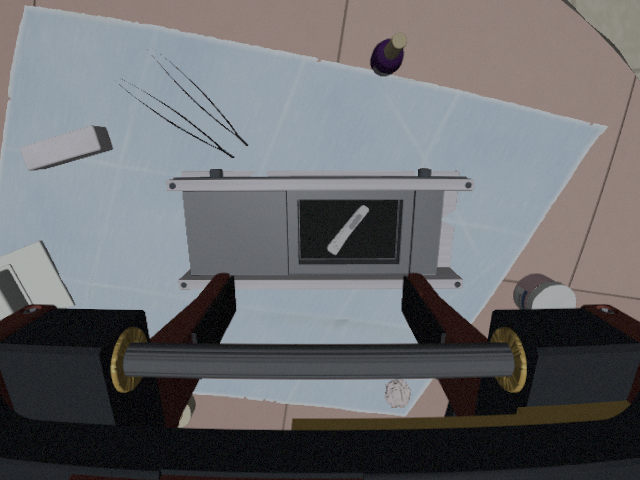

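The clipper (347,228) lies in the well. The rails run along rows ~184 and ~283, and the pocket steps are at columns ~287 and ~412. I'll extract precise edges and go look at the cover.

Run:
```python
from h import *
import pickle
s=pickle.load(open("w2.pkl","rb")); g=cv2.cvtColor(s["frame"],cv2.COLOR_RGB2GRAY).astype(float)
for a in (200,265,425): 
    p=g[:,a:a+14].mean(1); print(a,"rows168",p[168:200].round().astype(int).tolist(),"rows262",p[262:296].round().astype(int).tolist())
for a in (196,255,264):
    p=g[a:a+5].mean(0); print(a,"cols280",p[280:294].round().astype(int).tolist(),"cols405",p[400:420].round().astype(int).tolist())
for a in (182,282): 
    p=g[a:a+4].mean(0); print(a,"c160",p[160:190].round().astype(int).tolist(),"c455",p[452:482].round().astype(int).tolist())
r.reach([.53,-.22,.40],[180,0,187]); r.wait(.2)
s=snap("wrist","w3.png"); pickle.dump(s,open("w3.pkl","wb"))
print(-np.array(s["R"]).T@s["t"],r.sense()["clock"])
```

```text
200 rows168 [158, 135, 130, 116, 123, 125, 126, 128, 115, 50, 68, 80, 159, 155, 154, 154, 156, 156, 158, 158, 158, 157, 135, 92, 112, 111, 111, 110, 110, 109, 109, 109] rows262 [103, 103, 103, 103, 104, 102, 103, 102, 103, 103, 103, 103, 108, 77, 76, 74, 71, 70, 127, 118, 111, 103, 95, 86, 83, 74, 68, 63, 54, 43, 35, 27, 24, 26]
265 rows168 [160, 160, 158, 154, 155, 154, 157, 149, 115, 62, 82, 127, 158, 159, 158, 158, 159, 161, 161, 161, 160, 152, 123, 103, 116, 116, 116, 115, 116, 115, 115, 116] rows262 [105, 105, 105, 104, 104, 105, 104, 105, 104, 104, 104, 104, 107, 86, 78, 79, 79, 89, 148, 160, 158, 158, 159, 160, 161, 161, 158, 158, 159, 158, 159, 159, 159, 159]
425 rows168 [144, 120, 114, 111, 111, 113, 114, 116, 72, 63, 80, 142, 153, 153, 153, 154, 156, 157, 157, 157, 157, 143, 104, 103, 103, 104, 104, 104, 105, 104, 104, 103] rows262 [106, 107, 107, 107, 108, 100, 96, 97, 96, 96, 96, 97, 108, 83, 80, 79, 76, 110, 134, 131, 123, 114, 107, 102, 95, 87, 74, 76, 68, 58, 49, 41, 35, 31]
196 cols280 [116, 116, 116, 116, 116, 109, 56, 115, 115, 115, 116, 116, 115, 116] cols405 [87, 
[... 420 characters left out ...]
, 100, 101, 101, 101, 100, 101, 101, 100]
182 c160 [158, 160, 158, 157, 158, 158, 150, 153, 152, 122, 95, 82, 78, 84, 98, 127, 154, 154, 153, 154, 154, 155, 153, 155, 154, 154, 154, 154, 154, 154] c455 [155, 156, 154, 156, 155, 155, 155, 155, 155, 155, 156, 156, 152, 124, 83, 72, 70, 74, 81, 120, 148, 151, 157, 159, 160, 160, 160, 160, 161, 160]
282 c160 [161, 160, 161, 160, 162, 162, 163, 164, 163, 164, 163, 161, 161, 161, 162, 161, 161, 161, 156, 153, 140, 102, 78, 71, 75, 87, 118, 148, 154, 155] c455 [155, 156, 128, 80, 62, 59, 60, 69, 116, 156, 150, 158, 160, 161, 160, 162, 160, 159, 160, 161, 161, 159, 160, 158, 157, 157, 159, 158, 159, 158]
[ 0.45816824 -0.22841102  0.37955977] 14.3917
```

View pics/w3.png

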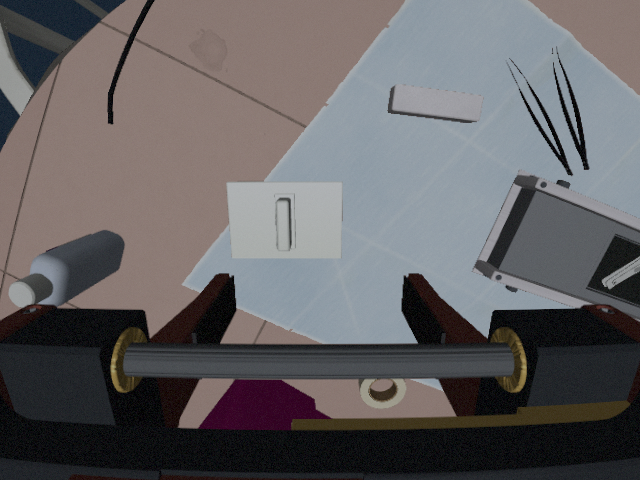

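The cover lies at (286,220) with its bar at (283,223). I'll compute the dock and cover poses.

Run:
```python
from h import *
import pickle
s=pickle.load(open("w2.pkl","rb"))
A=ray(s,[[207,190.3],[272,190],[432,189.4]],.044); B=ray(s,[[207,279.6],[272,279.6],[432,279.2]],.044)
d=(A[2]-A[0])+(B[2]-B[0]); d/=np.linalg.norm(d); n=np.array([-d[1],d[0],0]); th=np.degrees(np.arctan2(d[1],d[0]))
print("th",th,[np.degrees(np.arctan2(*(X[2]-X[0])[1::-1])) for X in (A,B)],"A.n",A@n,"B.n",B@n,"gap",(A@n).mean()-(B@n).mean())
yc=((A@n).mean()+(B@n).mean())/2
bo=ray(s,[[172.4,184],[468.5,184],[183.5,284],[458,284]],.044)@d; print("bolts",bo,"origin d",bo.mean()+.04)
st=ray(s,[[286,198],[287.9,257],[414,198],[410,257]],.030)@d; print("steps",st, st.mean())
wl=ray(s,[[299.,230],[402,230]],.026)@d; print("well",wl,wl.mean())
print("origin",d*(bo.mean()+.04)+n*yc,"pocket",d*st.mean()+n*yc)
s=pickle.load(open("w3.pkl","rb")); f=s["frame"]; hsv=cv2.cvtColor(f,cv2.COLOR_RGB2HSV)
print(hsv[240,250],hsv[240,360],hsv[200,200],hsv[223,283])
m=((hsv[...,1]<20)&(hsv[...,2]>130)).astype(np.uint8); m=cv2.morphologyEx(m,cv2.MORPH_CLOSE,np.ones((7,7)))
k,l,stt,ce=cv2.connectedComponentsWithStats(m); i=l[240,250]; print(stt[i])
c=max(cv2.findContours((l==i).astype(np.uint8),cv2.RETR_EXTERNAL,cv2.CHAIN_APPROX_NONE)[0],key=len)
Pw=ray(s,c.reshape(-1,2),.006)[:,:2]; re=cv2.minAreaRect((Pw*1000).astype(np.float32)); print("cover",re, cv2.boxPoints(re))
g=cv2.cvtColor(f,cv2.COLOR_RGB2GRAY)
print(g[215:220].mean(0)[262:302].round().astype(int).tolist()); print(g[:,281:286].mean(1)[188:260].round().astype(int).tolist())
```

```text
th 78.631555669633 [np.float64(78.68242247023336), np.float64(78.58421838691565)] A.n [-0.4560718  -0.45628844 -0.4558725 ] B.n [-0.55133452 -0.55126336 -0.55153382] gap 0.09529965169874194
bolts [0.09511303 0.39087509 0.09481936 0.39145897] origin d 0.2830666126246778
steps [0.20726028 0.20752302 0.34066317 0.34078029] 0.27405669185184733
well [0.21992212 0.33110202] 0.27551207284315293
origin [0.54964158 0.17821936 0.        ] pocket [0.54786557 0.16938622 0.        ]
[100   4 174] [102  26 168] [  8  44 140] [ 90   4 175]
[ 181    0  229  293 9811]
cover ((479.41619873046875, -233.421630859375), (154.4513397216797, 389.5113830566406), 69.128173828125) [[ 269.92657 -236.19244]
 [ 633.8781  -374.967  ]
 [ 688.9058  -230.65082]
 [ 324.95428  -91.87625]]
[175, 174, 173, 175, 174, 174, 175, 174, 175, 174, 175, 175, 172, 139, 129, 155, 170, 174, 175, 176, 175, 175, 175, 175, 172, 155, 130, 59, 80, 149, 176, 173, 157, 171, 174, 174, 174, 174, 175, 173]
[176, 176, 176, 175, 176, 166, 168, 176, 176, 139, 75, 75, 109, 147, 165, 174, 176, 176, 176, 175, 176, 175, 176, 176, 176, 175, 175, 175, 175, 175, 176, 175, 175, 174, 174, 174, 174, 175, 174, 174, 173, 174, 173, 172, 174, 173, 172, 173, 173, 171, 172, 171, 172, 172, 171, 171, 172, 172, 170, 170, 170, 169, 156, 165, 172, 172, 171, 172, 171, 172, 160, 150]
```

Run:
```python
from h import *
import pickle
s=pickle.load(open("w3.pkl","rb")); f=s["frame"]; hsv=cv2.cvtColor(cv2.GaussianBlur(f,(3,3),0),cv2.COLOR_RGB2HSV)
for t in (12,16):
    m=((hsv[...,1]<t)&(hsv[...,2]>150)).astype(np.uint8); m[:170]=0;m[268:]=0;m[:,:215]=0;m[:,355:]=0
    m=cv2.morphologyEx(m,cv2.MORPH_OPEN,np.ones((5,5)))
    k,l,stt,ce=cv2.connectedComponentsWithStats(m); i=l[240,250]; print(stt[i])
    c=max(cv2.findContours((l==i).astype(np.uint8),cv2.RETR_EXTERNAL,cv2.CHAIN_APPROX_NONE)[0],key=len)
    Pw=ray(s,c.reshape(-1,2),.006)[:,:2]; re=cv2.minAreaRect((Pw*1000).astype(np.float32)); print("cover",re)
print("bar z.034",ray(s,[[275.5,217.5],[288.5,217.5],[283.5,197.5],[283.5,250]],.034).round(4))
```

```text
[ 227  182  115   76 8209]
cover ((540.010009765625, -257.17742919921875), (87.36714172363281, 128.57798767089844), 6.93252420425415)
[ 227  182  116   76 8289]
cover ((539.948486328125, -256.7527160644531), (87.37165069580078, 129.44032287597656), 6.943640232086182)
bar z.034 [[ 0.5317 -0.2647  0.034 ]
 [ 0.53   -0.2512  0.034 ]
 [ 0.5097 -0.2584  0.034 ]
 [ 0.5662 -0.253   0.034 ]]
```

Run:
```python
from h import *
import pickle
c=[.5400,-.2572]
r.reach([*c,.27],[180,0,186.9]); r.servo_line([*c,.192],speed=.08); print(r.sense()["contact_force"])
r.grab(45); s=r.sense(); print(s["opening"],s["gripper_force"],s["tcp_pos"],s["contact_force"])
r.servo_line([*c,.30]); s=r.sense(); print(s["opening"],s["contact_force"],s["torque"])
th=np.radians(78.63); d=np.array([np.cos(th),np.sin(th)]); n=np.array([-d[1],d[0]]); 
p=d*(.283-.108)+n*(-.5037); print(p)
r.reach([*p,.30],[180,0,168.63]); r.wait(.3); s=snap("wrist","w4.png"); pickle.dump(s,open("w4.pkl","wb")); st=r.sense()
print(st["tcp_pos"],st["orientation"],st["clock"],st["opening"],st["joints"].round(1))
```

```text
[-0.30368644 -0.45349584  0.83135252]
0.013670328796345744 44.99956011772156 [ 0.5399787  -0.25713785  0.19196449] [-0.61223249  0.55874275  0.38613535]
0.01350175833721815 [-0.74183742  0.37862004 -1.21322873] [0.08706422 0.04750017 0.00055342]
[0.52831486 0.07226409]
[0.52847373 0.0716909  0.29994741] [-1.79996203e+02 -3.14748336e-03  1.68575714e+02] 19.7083 0.01357797966180753 [  4.1  -4.8  91.2  -0.   93.6 -74.5]
```

View pics/w4.png

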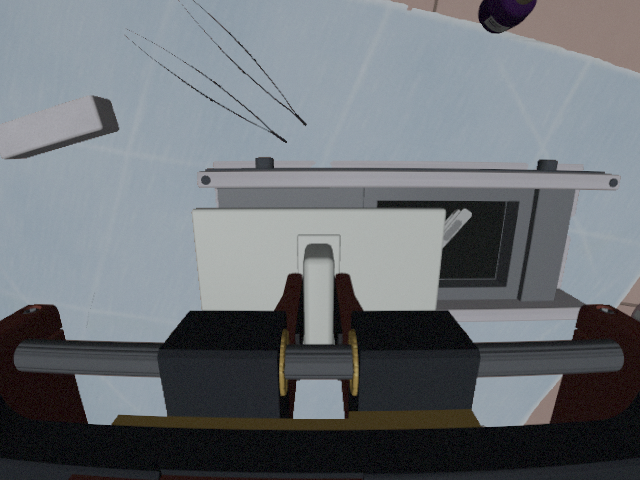

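The cover is held level. Its robot-side edge runs along row ~209 from column 194 to 445, parallel to the rail. I'll check its lateral offset by ray.

Run:
```python
from h import *
import pickle
s=pickle.load(open("w4.pkl","rb")); g=cv2.cvtColor(s["frame"],cv2.COLOR_RGB2GRAY).astype(float)
for a in (205,260,370,425): print(a,g[200:216,a:a+10].mean(1).round().astype(int).tolist(), "rail",g[182:192,a:a+10].mean(1).round().astype(int).tolist())
for b in (230,280): print(b,g[b:b+4].mean(0)[190:206].round().astype(int).tolist(),g[b:b+4].mean(0)[434:448].round().astype(int).tolist())
th=np.radians(78.63); d=np.array([np.cos(th),np.sin(th),0]); n=np.array([-d[1],d[0],0])
for z in (.114,.108):
  for row in (208,209,210): print(z,row,ray(s,[[210,row],[265,row],[375,row],[430,row]],z)@n)
print("rail inner", ray(s,[[260,188],[425,188]],.044)@n)
```

```text
205 [157, 158, 157, 158, 157, 158, 159, 140, 89, 126, 160, 171, 178, 179, 179, 179] rail [108, 118, 134, 156, 144, 139, 157, 158, 158, 158]
260 [111, 111, 111, 111, 111, 111, 110, 95, 93, 138, 161, 172, 178, 178, 178, 179] rail [157, 158, 158, 154, 141, 116, 100, 112, 110, 112]
370 [99, 84, 84, 85, 84, 83, 81, 77, 96, 140, 160, 170, 175, 175, 176, 175] rail [157, 158, 159, 152, 137, 120, 108, 109, 107, 108]
425 [89, 24, 23, 24, 27, 25, 27, 42, 83, 132, 159, 167, 173, 174, 174, 174] rail [156, 156, 157, 154, 138, 118, 103, 103, 103, 102]
230 [160, 160, 160, 151, 167, 179, 178, 180, 178, 179, 178, 178, 180, 178, 179, 178] [174, 174, 173, 174, 173, 174, 174, 174, 168, 150, 134, 132, 127, 118]
280 [159, 160, 159, 161, 162, 163, 161, 159, 154, 162, 176, 176, 177, 176, 176, 177] [172, 173, 172, 166, 136, 53, 38, 38, 40, 37, 40, 39, 41, 38]
0.114 208 [-0.45917304 -0.45930338 -0.45938185 -0.45933062]
0.114 209 [-0.45968053 -0.45980836 -0.45988693 -0.45983832]
0.114 210 [-0.46018877 -0.46031409 -0.46039277 -0.46034678]
0.108 208 [-0.46017993 -0.46031499 -0.46039631 -0.46034322]
0.108 209 [-0.46070582 -0.46083829 -0.46091971 -0.46086934]
0.108 210 [-0.4612325  -0.46136236 -0.4614439  -0.46139624]
rail inner [-0.45693256 -0.45693224]
```

```bash
cat >> h.py <<'E'
th=np.radians(78.63); d=np.array([np.cos(th),np.sin(th)]); n=np.array([-d[1],d[0]])
NC=-.5037+.0009
def P(x): return d*(.283+x)+n*NC
E
python3 - <<'E'
from h import *
p=P(-.108)
r.servo_line([*p,.24],speed=.1)
for z in (.234,.231,.228,.226,.225,.2245,.224,.2235):
    r.servo_line([*p,z],speed=.03); s=r.sense(); f=s["contact_force"]; print(z,s["tcp_pos"].round(4),f.round(2),s["torque"].round(2))
    if f[2]>4 or np.hypot(*f[:2])>6: break
r.wait(.3); s=r.sense(); print(s["contact_force"],s["clock"]); snap("wrist","w5.png")
E
```

```text
0.234 [0.5274 0.0724 0.234 ] [-0.41  0.13 -1.49] [ 0.03 -0.02 -0.03]
0.231 [0.5274 0.0724 0.2308] [-1.29  0.32 -1.77] [-0.   -0.01  0.  ]
0.228 [0.5273 0.0725 0.2277] [-0.22 -0.25 -1.35] [-0.03 -0.04 -0.01]
0.226 [0.5274 0.0724 0.2258] [-0.69  0.01 -1.57] [ 0.05 -0.    0.  ]
0.225 [0.5274 0.0724 0.2249] [ 0.11 -0.81 -1.26] [-0.01  0.07 -0.03]
0.2245 [0.5274 0.0725 0.2245] [ 0.05 -0.26 -1.13] [ 0.   -0.03 -0.02]
0.224 [0.5274 0.0724 0.224 ] [ 0.44 -0.   -0.9 ] [-0.05  0.02 -0.07]
0.2235 [0.5274 0.0724 0.224 ] [-1.93 -0.84  3.69] [ 0.02  0.36 -0.02]
[-3.94757666 -0.3177034   4.75450633] 22.8583
```

View pics/w5.png

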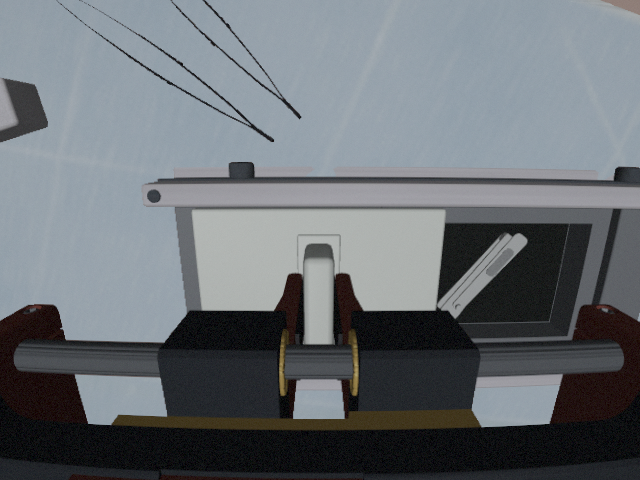

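The cover sits between the rails, with contact at exactly z=32. Next I'll release it and raise the fingers 4 mm. Then I'll push the bar with the trailing open finger so the cover is free to drop.

Run:
```python
from h import *
r.servo_line([*P(-.108),.2242],speed=.03)
r.let_go(); r.wait(.5); r.servo_line([*P(-.108),.228],speed=.05); r.wait(.2)
print(r.sense()["contact_force"],r.sense()["opening"])
r.servo_line([*P(-.075),.228],speed=.08)
x=-.075
while x<.034:
    x+=.010 if x<.012 else .002
    r.servo_line([*P(x),.228],speed=.05); s=r.sense(); f=s["contact_force"]; print(round(x,3),(f[:2]@d).round(2),f[2].round(2))
    if -(f[:2]@d)>8: break
print(s["clock"],s["opening"])
r.servo_line([*P(x-.012),.228],speed=.05); r.wait(.2); snap("wrist","w6.png")
```

```text
[ 0.06870382 -0.12986367  0.34921385] 0.08791500476369998
-0.065 0.65 0.38
-0.055 0.42 -0.22
-0.045 0.25 0.33
-0.035 0.07 0.47
-0.025 -0.02 -0.24
-0.015 -0.64 0.24
-0.005 0.02 -0.46
0.005 -1.38 0.29
0.015 -0.11 0.34
0.017 -0.23 0.54
0.019 -0.4 0.48
0.021 0.79 -1.02
0.023 0.15 0.36
0.025 -0.39 0.04
0.027 -0.15 -0.5
0.029 0.64 0.03
0.031 -1.44 0.82
0.033 -9.13 2.15
31.275 0.0876167883825651
```

View pics/w6.png

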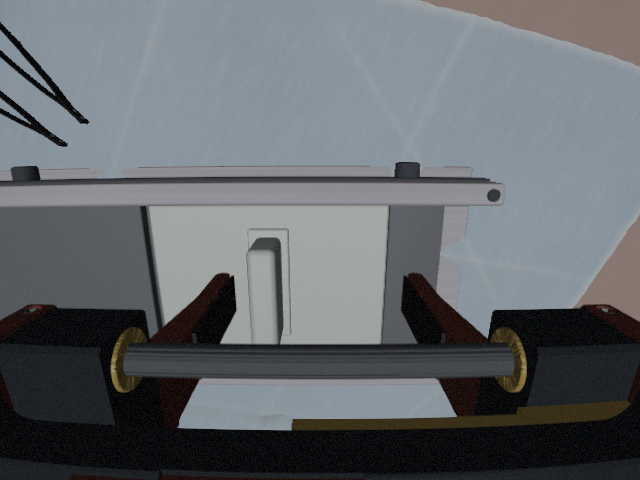

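The cover reached the far step, and a dark gap shows behind its rear edge at column ~155. I'll back off and verify from above.

Run:
```python
from h import *
import pickle
p=P(.018); r.servo_line([*p,.29],speed=.12); r.reach([.53,.14,.40],[180,0,168.5]); r.wait(.2)
s=snap("wrist"); pickle.dump(s,open("w7.pkl","wb")); print(r.sense()["clock"],r.sense()["contact_force"])
f=s["frame"][150:310,150:490,::-1]; cv2.imwrite("pics/w7.png",cv2.resize(f,None,fx=2.3,fy=2.3,interpolation=cv2.INTER_CUBIC))
t=snap("scene")["frame"][190:270,310:470,::-1]; 
g=cv2.cvtColor(s["frame"],cv2.COLOR_RGB2GRAY).astype(float)
for b in (200,262): print(b,g[b:b+4].mean(0)[280:296].round().astype(int).tolist(),g[b:b+4].mean(0)[404:422].round().astype(int).tolist())
o=np.vstack([cv2.resize(f,(782,368)),cv2.resize(t,(782,230))[:230]])[:600]; cv2.imwrite("pics/w7.png",o)
```

```text
33.4 [ 0.02532383  0.13272929 -0.09306539]
200 [106, 106, 106, 106, 106, 98, 50, 105, 106, 108, 127, 168, 170, 170, 170, 170] [168, 166, 167, 166, 166, 166, 166, 167, 167, 165, 105, 88, 96, 96, 96, 97, 94, 96]
262 [98, 97, 97, 97, 98, 97, 95, 84, 66, 97, 94, 94, 154, 166, 166, 166] [164, 164, 164, 163, 164, 142, 98, 89, 94, 93, 92, 94, 93, 93, 93, 93, 93, 94]
```

View pics/w7.png

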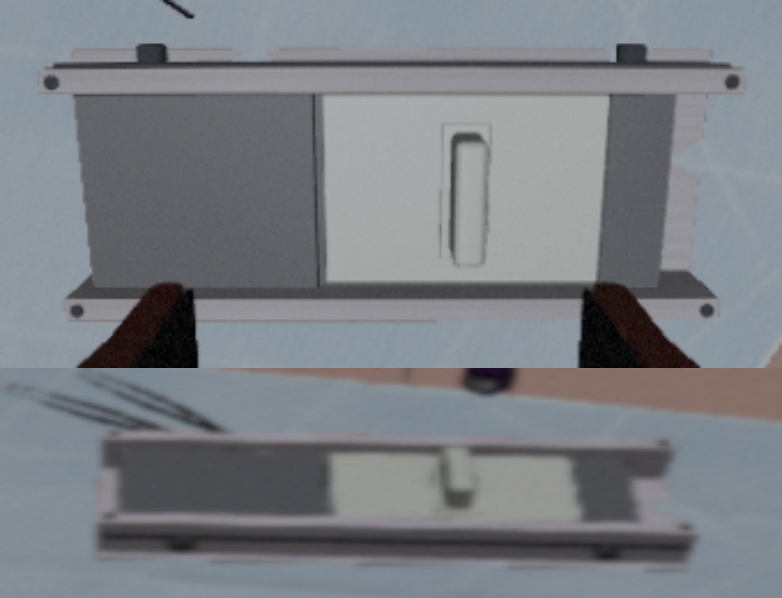

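The rear edge is clear of the near step, with about 4 mm of ledge visible. The front edge butts against the far step and the cover is level with the block top. I'm handing in.

```bash
python3 -c "
from station import r
print(r.hand_in())"
```

```text
the job is handed in; nothing more can be done
None
```

The job is handed in at about 33 s of the 59 s; the interface returned no verdict. On the last pictures the cover lies flush in the pocket over the clipper, and the robot touched none of the bystanders.

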